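# File a slide case in a lever arch file

## Robot

A 7-joint arm with a two-finger parallel gripper is mounted at the origin on a cart in front of the work surface, level with it; the furniture and walls round the work are solid. World frame = base frame: x ahead of the robot, y to its left, z up, the work surface at z = 0. Lengths are in m, angles in rad, forces in N, time in s.
With the tool pointing down it reaches from about 0.425 to 0.8 m from the base axis. Payload 8.3 kg.
Tool frame: the origin (TCP) lies on the mounting face of the last link; the fingertips stand 173 mm ahead of it and the grasp point (between the pads) lies 155 mm ahead of it (ctrl.tips_ahead is the distance from the TCP to the fingertips, in m); z points along the fingers, y is the line along which they close (so a half turn about z gives the same grasp; the last joint's range is limited). The gripper opens to 85 mm and grips with 20 to 120 N. Pads are 22 mm wide; open, the fingers measure 114 mm over their backs; the gripper's body (76 mm by 85 mm) begins 54 mm behind the grasp point. The pads swing forward as they close: fully open they stand 13 mm farther back than shut.
Start: joints at [1.177, 0.383, 0.016, 1.37, -0.006, 1.388, -0.046], TCP at [0.203, -0.591, 0.405] pointing down, gripper open.
Joint ranges: [-2.95, 2.95], [-0.25, 2.06], [-1.52, 1.56], [0.18, 2.33], [-1.44, 4.58], [0.02, 2.06], [-3.01, 3.01]. Speed limits (rad/s): [2.39, 2.39, 3.01, 3.01, 3.14, 3.14, 3.14].

## Interface

Orientations are given as a unit quaternion [w, x, y, z].
In Python, from cell import ctrl gives the robot as it stands.
- The arm moves only by the tool servo_tool, never from a script. Its argument "increments" is one flat list of numbers, 7 for each row, row after row: the shift along the tool's x, y, z in m, then the turn, a rotation vector about the tool's x, y, z in degrees, then the closure, from 0 (fully open) to 1 (shut). In form: [tx, ty, tz, wx, wy, wz, jaw, tx, ty, tz, wx, wy, wz, jaw, ...]. A call has 1 to 5 rows; each row is the pose to reach, as a shift and turn from the pose commanded when the call began, along the tool's axes at that moment; what a row does not reach only later rows make up. A row lasts 1/8 s, in which the tool goes at most 62.5 mm and 10.7 degrees, less where a joint would pass 70% of its speed; a pose out of reach is approached as far as the arm can. A call with a gripper value outside its range is refused whole. The fingers move at their own pace and stop on an object; the grip force is fixed at half the most. Time passes only in rows, so rows that repeat a pose let the fingers close. It gives the time, the measured TCP pose, the force, the opening and the grip force at its end, in the units of the state.
- ctrl.sense(): the state, without advancing time (a new reading comes with each control period).
- ctrl.read_camera(name): name is "scene" or "top" or "wrist"; returns a dict with "image" (400x640x3 uint8, red, green, blue), "fx", "fy", "cx", "cy" (pixels), "view" (4x4, takes a point from world to camera coordinates); the wrist camera has in their place "T_tool_cam" (4x4, takes a point from camera to tool coordinates, whose origin is the TCP and whose axes are the flange's). Camera axes: x right, y down, z forward; pixel columns grow to the right and rows downward; lengths in m; the calibration is good to about 2 mm. The wrist camera is an equidistant fisheye: a pixel r from the principal point sees the ray r / f radians off the axis. A picture is of the moment at which its call begins: read the wrist's pose just before it. There is no depth.
- ctrl.finish_job(): hands the job in; it is judged then, once.
The state is a dict: "clock": time; "joint_pos": joint angles; "qd": joint speeds; "tau": joint torques, N m; "tcp_pos": TCP position; "orientation": TCP orientation; "force": force on the tool from outside, world axes, zero at the start; "ft_torque": the same for the moment, N m; "gripper_width": finger opening in m; "grip_force": force on a finger pad.
Only numpy, scipy, OpenCV 4.12 (cv2) and the standard library are available. Lean on these libraries where they do the work, as an engineer would, in place of code of your own. Each camera call takes 0.05 s, during which the arm holds its last target. There are 200 camera calls.

## Task

File the white slide case in the open lever arch file: lift the lever until the rings spring open, lower the case by its two holes right down over the two posts onto the card dividers, then press the lever down until the rings are fully shut and locked, and let go. The file's thin back cover is springy and cracks easily, so feel your way and never press or pull it with more than about 20 N. Leave everything else where it lies.

Things in the scene. Friction and masses are not known exactly. Their poses are not given: they have to be found in the camera images.
- file: Open grey lever arch file, 172 (x) by 467 mm (y), immovable, on a stack of bench sheets p = 2 to 22 mm high: p is not measured, feel or look for it. Origin: on the worktop (z = 0) under the midpoint between the posts; x along spine and line of posts, y towards the spine, z up. Back cover y = -115 to +94 mm, spine +99 to +156, front cover +160 to +352; their tops at z = p + 3 mm.
- dividers (a point): Point on the worktop under the stack of card dividers that lies on the back cover, at x = 0, y = -45 mm of the file. Heights above the worktop: back cover top p + 3 mm, steel base plate (x +-59, y -22 to +70) p + 5 mm, top of the dividers (x +-79, y -97 to +8) p + 10.5 mm.
- post_far (a point): Point on the worktop right under the far post (x = +40, y = 0 of the file); z = 0. Upright steel post 6 mm thick with rounded top at z = p + 46 mm; it passes through the dividers.
- post_near (a point): Point on the worktop right under the near post (x = -40, y = 0 of the file), like the far one.
- lever_foot (a point): Worktop point right under the lever's hinge (x = 0, y = +22 mm of the file). Hinge axis along the file's x at z = p + 16.5 mm. The lever, between the half rings, lies level towards +y when down: bar 16 mm wide, 6.6 thick, then a thumb plate 20 mm wide, 56 to 72 mm from the axis, rolled end to 75 mm. Down: underside z = p + 13.7, thumb plate top p + 20.3, rolled end top p + 22.1.
- lever (a joint): Lever, rad: 0 = fully down on its stop, rings locked; 1.2 = fully up, rings open. Over-centre spring, dead point at 0.06: lifting it off 0 takes 2 to 3 N at the thumb plate; above 0.12 the spring drives it up to 1.2 by itself; between 0.12 and 0 friction holds it where it is left, so it must be pressed right down to the stop. Pressing it down takes up to 8 N at the thumb plate.
- rings (a joint): Angle of the two half rings, 4.4 mm wire, moved by the lever only: 0 = shut, 0.7 rad = open. They stand at x = +-40 mm of the file and turn on an axis at y = +55, z = p + 9.5 mm. Shut, they arch up to z = p + 57 and over to the post tops; open, they are swung towards +y, ends at about y = +37, z = p + 71.
- cover_give (a joint): How far the springy back cover with all on it is pressed down from rest, m (negative: pulled up). 10 N a millimetre; 2.4 mm = 24 N is the most it may get. At rest within 0.3 mm of 0.
- case: White slide case, about 90 g, flat on the worktop right of the file. Box 46 (x) by 84 (y) by 16.5 mm tall; at its +y end a flat strip 110 (x) by 22 (y = +41 to +63) by 4 mm thick, flush with the underside, with two 8 mm holes at x = +-40, y = +52 mm. Origin: centre of the box's underside, z up. Grip the box across its 46 mm. Filed, its axes match the file's, box on the -y side.
- strip_mid (a point): Point on the case's underside midway between its two holes (x = 0, y = +52 mm of the case). Filed: above the origin of the file, z = p + 10.5 mm.
- bath_lip (a point): Middle of the upper front edge of the grey water bath behind the work, 238 mm above the worktop. Its upright front runs 0.36 m to either side of this point along y. Keep arm and gripper clear of it.
- marker_black: Black marker pen, 135 mm long, lying on the front cover. Origin: middle of its underside. Leave it.
- forceps: Steel forceps, 142 mm long, lying on the front cover. Origin: middle of the underside. Leave them.
- slide_carton: Flat carton of slides, 80 x 100 x 30 mm, on the worktop beyond the slide case. Origin: centre of its underside. Leave it.
- petri_dish: Petri dish, 94 mm across, 14 mm high, on the worktop at the right. Origin: centre of its underside. Leave it.
- beaker: Plastic beaker, 65 mm wide, 72 mm tall, on the worktop at the right. Origin: centre of its underside. Leave it.

How it is judged:
On the way, in this order (a step that is already met when the one before it is completed fails the run):
1. the lever is up and the rings are sprung open (value of joint rings above 0.5 rad and value of joint lever above 0.8 rad), for 0.2 s.
2. with the rings open, the case is down on both posts, flat on the dividers (horizontal distance between strip_mid and file below 0.004 m and angle between the x axis of case and the x axis of file, either way round below 0.06 rad and y of case in the frame of file below -0.04 m and angle between case's own z axis and vertical below 0.06 rad and z of strip_mid in the frame of file below 0.038 m and value of joint rings above 0.5 rad), for 0.2 s.
At the end, for the whole second after the job is handed in: Lever fully down (under 0.03 rad), rings shut (under 0.05 rad); case still and flat on the dividers, posts through both holes: midpoint of holes within 4 mm of that of the posts, turned and tilted under 0.06 rad, box on the side away from the spine, strip at most 38 mm above the worktop (horizontal distance between strip_mid and file below 0.004 m and angle between the x axis of case and the x axis of file, either way round below 0.06 rad and y of case in the frame of file below -0.04 m and angle between case's own z axis and vertical below 0.06 rad and z of strip_mid in the frame of file below 0.038 m and value of joint lever below 0.03 rad and value of joint rings below 0.05 rad and linear speed of case below 0.02 m/s); the robot touches nothing.
It fails at once if the springy back cover is pressed down or pulled up by more than 2.4 mm (24 N) (value of joint cover_give above 0.0024 m or value of joint cover_give below -0.0024 m).
It fails at once if the marker, forceps, carton, dish or beaker is shifted by more than 30 mm (distance of any of marker_black, forceps, slide_carton, petri_dish, beaker from where it was at the start of the episode above 0.03 m).
It also fails if it takes over 72 s, if anything falls off the work surface, if the arm or the gripper's body presses on something with over 40 N, if the wrist force passes 120 N, or if a joint passes its speed limit or range.

## Working session

There is one attempt and no reset: what is moved stays moved. The work goes in short steps, Python scripts to look and compute and a tool call to move; the robot and the scene stay as the last step left them, time stands still between calls to the robot, and variables do not carry over. Pictures are saved under pics/ and viewed, at most 11 in all, crops included, and the job is handed in when it is done.

Besides the shell and the picture viewer there is one more tool, called after "Request:" as a command line: name --argument value ..., lists and objects as JSON in quotes. servo_tool: Moves the arm, as the interface text tells. Its arguments: {"type":"object","properties":{"increments":{"type":"array"}},"required":["increments"]}

```bash
mkdir -p pics; ls
cat > h.py <<'E'
import numpy as np, cv2
from cell import ctrl
from scipy.spatial.transform import Rotation as R
def rot(q): return R.from_quat([q[1],q[2],q[3],q[0]])
def save(name,f):
    d=ctrl.read_camera(name); cv2.imwrite(f,cv2.cvtColor(d['image'],cv2.COLOR_RGB2BGR)); return d
def ray(d,u,v):
    "world ray of a fixed camera"
    V=np.array(d['view']); r=V[:3,:3].T@np.array([(u-d['cx'])/d['fx'],(v-d['cy'])/d['fy'],1]); return -V[:3,:3].T@V[:3,3], r/np.linalg.norm(r)
def wray(d,s,u,v):
    "world ray of the wrist camera at state s"
    x=np.array([(u-d['cx'])/d['fx'],(v-d['cy'])/d['fy']]); t=np.linalg.norm(x)
    c=np.r_[np.sin(t)*x/max(t,1e-9),np.cos(t)]; T=np.array(d['T_tool_cam']); Q=rot(s['orientation']).as_matrix()
    return Q@T[:3,3]+s['tcp_pos'], Q@T[:3,:3]@c
def onz(r,z): o,v=r; return o+v*(z-o[2])/v[2]
def tri(rs):
    A=sum(np.eye(3)-np.outer(v,v) for o,v in rs); b=sum((np.eye(3)-np.outer(v,v))@o for o,v in rs); return np.linalg.solve(A,b)
def proj(d,p):
    c=np.array(d['view'])@np.r_[p,1]; return d['fx']*c[0]/c[2]+d['cx'],d['fy']*c[1]/c[2]+d['cy']
E
python3 - <<'E'
from h import *
import pickle
s=ctrl.sense(); print(s)
a=save('scene','pics/s0.png');b=save('top','pics/t0.png');w=save('wrist','pics/w0.png')
pickle.dump((s,a,b,w),open('d0.pkl','wb'))
for d in(a,b): print(d['fx'],d['cx'],d['cy'],np.round(d['view'],3).tolist())
print(w['fx'],w['cx'],w['cy'],w['T_tool_cam'])
E
```

```text
pics
{'clock': 0.0, 'joint_pos': array([ 1.17708029,  0.38428396,  0.01640273,  1.37114636, -0.00626166,
        1.38820755, -0.04647343]), 'qd': array([-0.00015936, -0.0011681 , -0.0001719 ,  0.00017119,  0.00040836,
       -0.00179232, -0.00180958]), 'tau': array([ 1.17381351e-04, -6.27588844e+01,  8.43778532e-01, -3.71821046e+01,
        1.63720310e-02,  1.40563049e-02,  8.48090963e-06]), 'tcp_pos': array([ 0.20297791, -0.59095671,  0.40365375]), 'orientation': array([-9.75806841e-04,  9.86344944e-01,  1.64689574e-01, -2.06763220e-04]), 'force': array([-0.29003843, -0.0729459 , -1.19085754]), 'ft_torque': array([-0.00916617,  0.02402267,  0.00724823]), 'grip_force': 0.0, 'gripper_width': 0.08507469848561294}
511.03247879034467 311.4621994424509 195.6190066259961 [[-0.473, -0.881, 0.001, 0.151], [-0.634, 0.339, -0.695, 0.468], [0.612, -0.33, -0.719, 1.26], [0.0, 0.0, 0.0, 1.0]]
397.3275220912209 324.19456016327075 198.9224446699896 [[0.001, -1.0, -0.021, -0.089], [-0.987, 0.002, -0.159, 0.54], [0.159, 0.021, -0.987, 1.255], [0.0, 0.0, 0.0, 1.0]]
309.70691628693146 323.9400127933613 202.55907265523044 [[ 2.18390570e-04 -9.65505522e-01 -2.60382486e-01  6.60110228e-02]
 [ 9.99999410e-01 -6.62721624e-05  1.08446841e-03 -6.55912830e-04]
 [-1.06431634e-03 -2.60382569e-01  9.65504938e-01  3.07337536e-02]
 [ 0.00000000e+00  0.00000000e+00  0.00000000e+00  1.00000000e+00]]
```

View pics/t0.png

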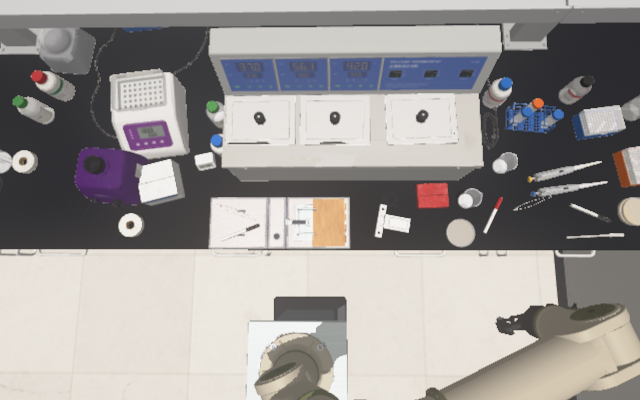

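View pics/s0.png

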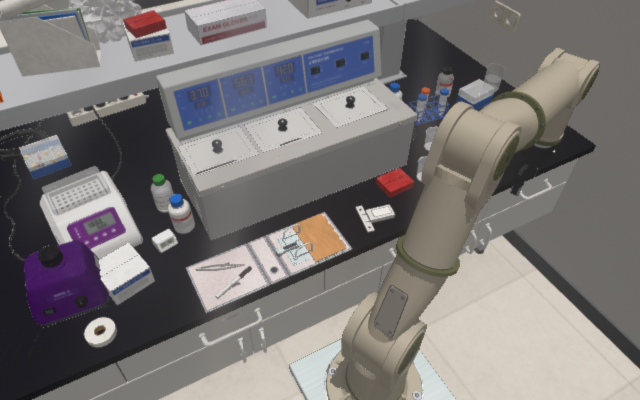

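Run:
```python
from h import *
a=cv2.imread('pics/t0.png')[180:260,200:440]; b=cv2.imread('pics/s0.png')[165:315,180:430]
a=cv2.resize(a,(750,250),interpolation=cv2.INTER_CUBIC); b=cv2.resize(b,None,fx=2.32,fy=2.32,interpolation=cv2.INTER_CUBIC)
c=np.zeros((250+b.shape[0],750,3),np.uint8); c[:250]=a; c[250:,:b.shape[1]]=b
cv2.imwrite('pics/c0.png',c); print(c.shape)
import pickle
s,A,B,w=pickle.load(open('d0.pkl','rb'))
for n,u,v in [('fileL near',210,247),('file R near',349,247),('R far',349,198),('L far',210,198),('lever',299,222),('case',397,224),('strip',380,221),('bath',350,180)]:
    print(n,np.round(onz(ray(B,u,v),.238 if n=='bath' else .015),3))
```

```text
(598, 750, 3)
fileL near [0.385 0.288 0.015]
file R near [ 0.385 -0.169  0.015]
R far [ 0.547 -0.171  0.015]
L far [0.548 0.295 0.015]
lever [ 0.467 -0.005  0.015]
case [ 0.46  -0.328  0.015]
strip [ 0.47  -0.272  0.015]
bath [ 0.562 -0.165  0.238]
```

View pics/c0.png

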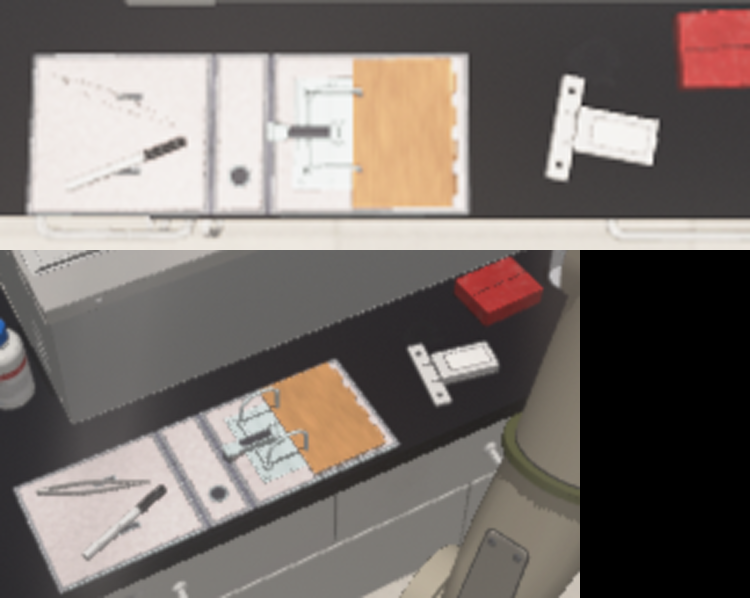

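```bash
cat > go.py <<'E'
import sys
from h import *
def go(x,y,z,yaw):
    s=ctrl.sense(); q=rot(s['orientation']); y=np.r_[x,y,z]-s['tcp_pos']; a=np.radians(yaw)
    T=R.from_matrix(np.array([[np.cos(a),np.sin(a),0],[np.sin(a),-np.cos(a),0],[0,0,-1]]))
    print('shift mm',np.round(q.inv().apply(y)*1000,1),'turn deg',np.round(np.degrees((q.inv()*T).as_rotvec()),2),'tcp',np.round(s['tcp_pos'],4),'F',np.round(s['force'],1),'t',round(s['clock'],2))
if __name__=='__main__': go(*map(float,sys.argv[1:5]))
E
python3 go.py 0.45 -0.10 0.40 90
```

```text
shift mm [ 393.1 -384.1    4.5] turn deg [-8.000e-02 -5.000e-02 -7.104e+01] tcp [ 0.203  -0.591   0.4039] F [ 0.1 -0.   0.2] t 0.15
```

Request:
servo_tool --increments '[0.06, -0.025, 0, 0, 0, -10, 0.3, 0.12, -0.05, 0, 0, 0, -20, 0.3, 0.18, -0.075, 0, 0, 0, -30, 0.3, 0.24, -0.1, 0, 0, 0, -40, 0.3, 0.3, -0.13, 0.0, 0, 0, -50, 0.3]'

```text
clock: 0.78
tcp_pos: [0.4354, -0.3795, 0.4045]
orientation: [-0.0, 0.823, 0.568, -0.0]
force: [0.0, -0.4, -0.7]
gripper_width: 0.0602
grip_force: 0.0
```

```bash
python3 go.py 0.45 -0.12 0.40 90
```

```text
shift mm [247.8 -78.2   4.5] turn deg [-1.000e-02 -1.000e-02 -2.073e+01] tcp [ 0.4354 -0.3795  0.4045] F [ 0.  -0.4 -0.7] t 0.78
```

Request:
servo_tool --increments '[0.06, -0.02, 0, 0, 0, -7, 0.3, 0.12, -0.04, 0, 0, 0, -14, 0.3, 0.18, -0.06, 0, 0, 0, -21, 0.3, 0.24, -0.075, 0.004, 0, 0, -21, 0.3, 0.248, -0.078, 0.0045, 0, 0, -21, 0.3]'

```text
clock: 1.4
tcp_pos: [0.4508, -0.1166, 0.4003]
orientation: [-0.0, 0.705, 0.71, 0.0]
force: [-0.1, -0.7, -0.1]
gripper_width: 0.0598
grip_force: 0.0
```

```bash
cat > w.py <<'E'
import sys,pickle
from h import *
n=sys.argv[1]; s=ctrl.sense(); w=save('wrist',f'pics/{n}.png'); pickle.dump((s,w),open(n+'.pkl','wb')); print(s['tcp_pos'],s['orientation'],np.abs(s['qd']).max(),s['force'])
E
python3 w.py w1
```

```text
[ 0.45076241 -0.11660119  0.40032156] [-6.66258274e-05  7.04687574e-01  7.09517680e-01  2.84521295e-04] 0.11525263666210267 [-0.08132464 -0.68480782 -0.12126429]
```

View pics/w1.png

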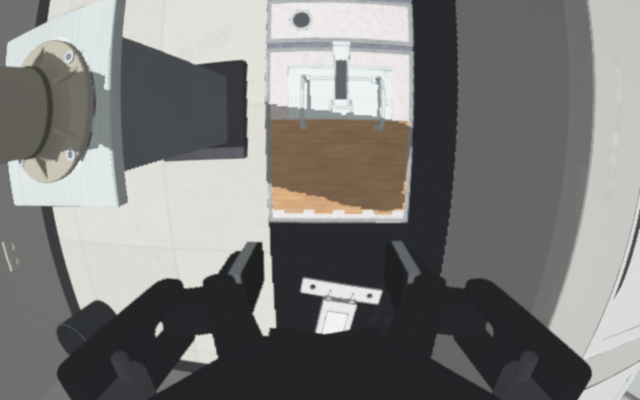

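Request:
servo_tool --increments '[0, 0, 0, 0, 0, 0, 0.45, 0, 0, 0, 0, 0, 0, 0.45]'

```text
clock: 1.7
tcp_pos: [0.4503, -0.1234, 0.4001]
orientation: [-0.0, 0.708, 0.706, -0.0]
force: [0.5, -1.0, 0.2]
gripper_width: 0.0468
grip_force: 0.0
```

```bash
python3 w.py w2; python3 go.py 0.466 0.0 0.33 90
```

```text
[ 0.45030728 -0.12340745  0.40005713] [-1.35053392e-04  7.08466021e-01  7.05744904e-01 -9.34794564e-05] 0.004598848880687945 [ 0.46605099 -0.98745509  0.16554185]
shift mm [123.3  15.2  70.1] turn deg [-0.02 -0.01 -0.21] tcp [ 0.4503 -0.1233  0.4   ] F [-1.1 -0.2 -0.1] t 1.75
```

Request:
servo_tool --increments '[0.06, 0.008, 0.02, 0, 0, 0, 0.45, 0.12, 0.015, 0.06, 0, 0, 0, 0.45, 0.123, 0.015, 0.07, 0, 0, 0, 0.45, 0.123, 0.015, 0.07, 0, 0, 0, 0.45, 0.123, 0.015, 0.07, 0, 0, 0, 0.45]'

```text
clock: 2.38
tcp_pos: [0.466, -0.0001, 0.3308]
orientation: [0.0, 0.708, 0.706, 0.0]
force: [-0.2, 0.3, -0.1]
gripper_width: 0.0469
grip_force: 0.0
```

```bash
python3 w.py w3
python3 - <<'E'
from h import *
a=cv2.imread('pics/w2.png'); b=cv2.imread('pics/w3.png')
f=lambda i,k,w,h:cv2.resize(i,(w,h),interpolation=cv2.INTER_CUBIC)
A=f(a[10:160,260:420],0,400,375); B=f(b[20:220,230:430],0,400,400); C=f(a[265:345,290:400],0,275,200)
c=np.zeros((600,800,3),np.uint8); c[:375,:400]=A; c[:400,400:]=B; c[400:,:275]=C
cv2.imwrite('pics/c1.png',c)
E
```

```text
[ 4.66004510e-01 -1.38759209e-04  3.30843545e-01] [2.81693952e-04 7.08226899e-01 7.05984810e-01 1.66071531e-04] 0.008027829730323776 [-0.15137822  0.26456705 -0.05838814]
```

View pics/c1.png

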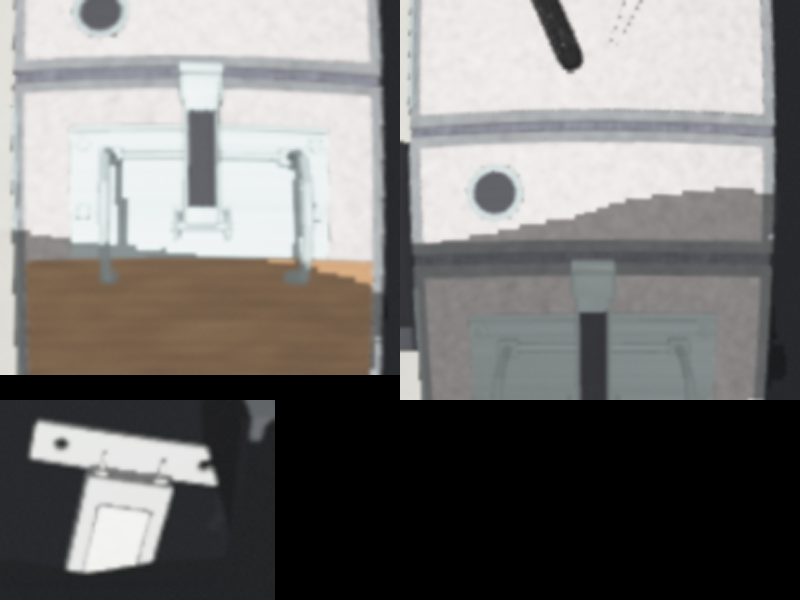

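```bash
cat > fit.py <<'E'
from h import *
import pickle
from scipy.optimize import least_squares
s2,w2=pickle.load(open('w2.pkl','rb')); s3,w3=pickle.load(open('w3.pkl','rb'))
A=lambda u,v:wray(w2,s2,260+u/2.5,10+v/2.5); B=lambda u,v:wray(w3,s3,230+u/2,20+v/2)
C=lambda u,v:wray(w2,s2,290+u/2.5,265+(v-400)/2.5)
obs=[(A(180,63),-10,97,20),(A(223,63),10,97,20),(A(70,128),-59,70,5),(A(329,133),59,70,5),(A(14,74),-86,96.5,3),(A(381,80),86,96.5,3),
(A(27,262),-79,8,10.5),(B(173,262),-10,97,20),(B(215,262),10,97,20),(B(70,320),-59,70,5),(B(314,318),59,70,5),(B(14,255),-86,96.5,3),(B(373,253),86,96.5,3),(B(11,128),-86,158,3),(B(373,132),86,158,3),(A(108,277),-40,0,45),(A(296,277),40,0,45)]
def f(t):
    c,s=np.cos(t[2]),np.sin(t[2]); r=[]
    for (o,v),x,y,z in obs:
        d=np.array([t[0]+c*x-s*y,t[1]+s*x+c*y,t[3]+z])/1+0-o*1000; r+=list(np.cross(d,v))
    return np.array(r)
m=least_squares(f,[466,-54,0,10],loss='soft_l1',f_scale=2)
print('file',m.x); print(np.round(np.linalg.norm(f(m.x).reshape(-1,3),axis=1),1))
tp=tri([A(201,63),B(194,262)]); print('thumb end tri',tp)
print('holes z4', onz(C(61,443),.004), onz(C(205,465),.004))
E
python3 fit.py; python3 go.py 0.45 -0.25 0.35 80
```

```text
file [ 4.68703443e+02 -5.64071811e+01 -2.42466802e-03  7.54443379e+00]
[0.9 0.5 0.3 1.2 1.6 1.3 1.  1.4 1.2 2.7 2.2 2.5 3.6 2.2 1.  0.9 2.6]
thumb end tri [0.4689184  0.03966348 0.02893307]
holes z4 [ 0.43684132 -0.26663873  0.004     ] [ 0.51576493 -0.28199606  0.004     ]
shift mm [-249.9  -15.1  -18.9] turn deg [0.07 0.01 9.8 ] tcp [ 4.661e-01 -2.000e-04  3.311e-01] F [-0.8 -0.9 -0.2] t 2.42
```

Request:
servo_tool --increments '[0.04, 0.002, 0.05, 0, 0, 0, 0.76, 0.072, 0.002, 0.1, 0, 0, 0, 0.76, 0.072, 0.002, 0.125, 0, 0, 0, 0.76, 0.072, 0.002, 0.135, 0, 0, 0, 0.76, 0.072, 0.002, 0.135, 0, 0, 0, 0.76]'

```text
clock: 3.05
tcp_pos: [0.4682, 0.0724, 0.1957]
orientation: [0.0, 0.708, 0.706, 0.0]
force: [-0.3, 0.3, 1.0]
gripper_width: 0.0204
grip_force: 0.0
```

```bash
python3 -c "
from h import *
print(ctrl.tips_ahead,ctrl.sense()['force'],ctrl.sense()['tcp_pos'])"
```

```text
0.1734 [-0.26075871  0.25137134  1.03232037] [0.46820126 0.07240947 0.19566649]
```

Tips expected at ~0.022; feel down in 1.5–2 mm steps.

Request:
servo_tool --increments '[0, 0, 0.004, 0, 0, 0, 0.76, 0, 0, 0.006, 0, 0, 0, 0.76, 0, 0, 0.008, 0, 0, 0, 0.76, 0, 0, 0.008, 0, 0, 0, 0.76]'

```text
clock: 3.55
tcp_pos: [0.4676, 0.0734, 0.1873]
orientation: [0.0, 0.707, 0.707, 0.0]
force: [-0.6, -0.1, -0.2]
gripper_width: 0.0205
grip_force: 0.0
```

Request:
servo_tool --increments '[0, 0, 0.0015, 0, 0, 0, 0.76, 0, 0, 0.0015, 0, 0, 0, 0.76]'

```text
clock: 3.8
tcp_pos: [0.4678, 0.0736, 0.1862]
orientation: [0.0, 0.707, 0.707, 0.0]
force: [-2.3, -0.9, 6.7]
gripper_width: 0.0207
grip_force: 3.4
```

Request:
servo_tool --increments '[0, 0, 0.0015, 0, 0, 0, 0.76, 0, 0, 0.0015, 0, 0, 0, 0.76]'

```text
clock: 4.05
tcp_pos: [0.4678, 0.0738, 0.1861]
orientation: [0.001, 0.707, 0.707, -0.0]
force: [-10.2, -2.6, 28.7]
gripper_width: 0.0206
grip_force: 14.0
```

Request:
servo_tool --increments '[0, 0, -0.03, 0, 0, 0, 0.5, -0.032, 0.001, -0.03, 0, 0, 0, 0.5, -0.032, 0.001, -0.03, 0, 0, 0, 0.5, -0.032, 0.001, -0.02, 0, 0, 0, 0.5, -0.032, 0.001, -0.02, 0, 0, 0, 0.5]'

```text
clock: 4.68
tcp_pos: [0.468, 0.0422, 0.2031]
orientation: [-0.001, 0.707, 0.707, -0.001]
force: [-0.8, 0.2, -0.1]
gripper_width: 0.0428
grip_force: 0.0
```

```bash
python3 w.py w4
python3 - <<'E'
from h import *
b=cv2.imread('pics/w4.png'); cv2.imwrite('pics/c4.png',cv2.resize(b[100:400,120:520],(800,600)))
E
python3 go.py .469 .041 .193 90
```

```text
[0.46798871 0.0421668  0.20306167] [-9.35998424e-04  7.06959007e-01  7.07253697e-01 -5.43368047e-04] 0.014138420692159204 [-0.77118593  0.2011999  -0.14395706]
shift mm [-1.2  0.9 10.4] turn deg [-0.1  -0.03  0.04] tcp [0.4682 0.0422 0.2034] F [-1.2  0.1  1.1] t 4.72
```

View pics/c4.png

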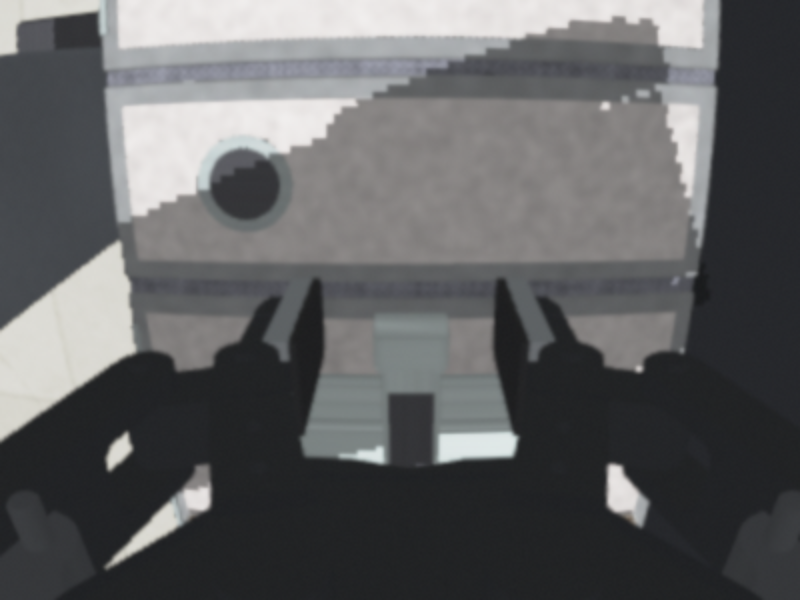

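Request:
servo_tool --increments '[0, 0, 0.005, 0, 0, 0, 0.5, 0, 0, 0.01, 0, 0, 0, 0.5, 0, 0, 0.01, 0, 0, 0, 0.7, 0, 0, 0.01, 0, 0, 0, 0.9, 0, 0, 0.01, 0, 0, 0, 0.9]'

```text
clock: 5.35
tcp_pos: [0.4684, 0.0416, 0.1942]
orientation: [-0.0, 0.707, 0.707, -0.0]
force: [-1.8, 0.4, -0.2]
gripper_width: 0.0168
grip_force: 58.6
```

Request:
servo_tool --increments '[0, 0, 0, 0, 0, 0, 0.9, 0, 0, -0.002, 0, 0, 0, 0.9, 0, 0, -0.003, 0, 0, 0, 0.9]'

```text
clock: 5.72
tcp_pos: [0.4685, 0.0415, 0.1972]
orientation: [-0.0, 0.707, 0.707, -0.0]
force: [-1.5, -0.6, -2.9]
gripper_width: 0.017
grip_force: 58.7
```

Request:
servo_tool --increments '[0, 0, -0.002, 0, 0, 0, 0.9, 0, 0, -0.004, 0, 0, 0, 0.9]'

```text
clock: 5.98
tcp_pos: [0.4685, 0.0412, 0.2012]
orientation: [-0.0, 0.707, 0.707, -0.0]
force: [-2.0, -0.7, -2.8]
gripper_width: 0.0169
grip_force: 58.7
```

Request:
servo_tool --increments '[0, 0, -0.003, 0, 0, 0, 0.9, 0, 0, -0.006, 0, 0, 0, 0.9, 0, 0, -0.006, 0, 0, 0, 0.9]'

```text
clock: 6.35
tcp_pos: [0.4685, 0.0406, 0.2074]
orientation: [0.0, 0.708, 0.706, -0.001]
force: [-2.7, -4.9, -1.0]
gripper_width: 0.0171
grip_force: 58.9
```

Request:
servo_tool --increments '[0, 0, -0.002, 0, 0, 0, 0.45, 0.005, 0, -0.002, 0, 0, 0, 0.45, 0.03, 0, -0.01, 0, 0, 0, 0.45, 0.06, 0, -0.06, 0, 0, 0, 0.45, 0.06, 0, -0.12, 0, 0, 0, 0.45]'

```text
clock: 6.98
tcp_pos: [0.4679, 0.1048, 0.3285]
orientation: [-0.001, 0.705, 0.709, 0.0]
force: [2.2, -2.0, -0.5]
gripper_width: 0.047
grip_force: 0.0
```

```bash
python3 go.py .45 -.12 .40 90
```

```text
shift mm [-224.6  -19.1  -72. ] turn deg [-0.06 -0.12  0.27] tcp [0.4679 0.1048 0.3285] F [ 2.2 -2.  -0.5] t 6.97
```

Request:
servo_tool --increments '[-0.06, -0.01, -0.05, 0, 0, 0, 0.2, -0.12, -0.012, -0.072, 0, 0, 0, 0.2, -0.18, -0.012, -0.072, 0, 0, 0, 0.2, -0.23, -0.012, -0.072, 0, 0, 0, 0.2, -0.23, -0.012, -0.072, 0, 0, 0, 0.2]'

```text
clock: 7.6
tcp_pos: [0.456, -0.1334, 0.3994]
orientation: [0.001, 0.71, 0.704, -0.0]
force: [0.3, 0.6, -0.5]
gripper_width: 0.0684
grip_force: 0.0
```

Request:
servo_tool --increments '[0, 0, 0, 0, 0, 0, 0.2, 0, 0, 0, 0, 0, 0, 0.2]'

```text
clock: 7.85
tcp_pos: [0.4569, -0.1266, 0.3994]
orientation: [0.0, 0.706, 0.708, 0.0]
force: [0.2, 0.3, 0.8]
gripper_width: 0.0684
grip_force: 0.0
```

```bash
python3 w.py w5; python3 go.py .46 -.25 .34 79
```

```text
[ 0.45687267 -0.12660825  0.39940419] [8.60269259e-05 7.06246105e-01 7.07966341e-01 3.03304994e-04] 0.004687167362046593 [0.24435609 0.25925687 0.77827649]
shift mm [-123.3    2.9   59.3] turn deg [ 2.000e-02 -1.000e-02  1.114e+01] tcp [ 0.4568 -0.1267  0.3994] F [0.4 0.7 0.4] t 7.9
```

Request:
servo_tool --increments '[-0.06, 0.002, 0.03, 0, 0, 5, 0.2, -0.12, 0.003, 0.06, 0, 0, 11, 0.2, -0.123, 0.003, 0.06, 0, 0, 11, 0.2, -0.123, 0.003, 0.06, 0, 0, 11, 0.2, -0.123, 0.003, 0.06, 0, 0, 11, 0.2]'

```text
clock: 8.52
tcp_pos: [0.4603, -0.2494, 0.3401]
orientation: [0.0, 0.771, 0.637, 0.001]
force: [-0.2, 0.1, 0.2]
gripper_width: 0.0683
grip_force: 0.0
```

```bash
python3 w.py w6
python3 - <<'E'
from h import *
a=cv2.imread('pics/w5.png'); b=cv2.imread('pics/w6.png')
A=cv2.resize(a[10:160,250:410],(400,375),interpolation=cv2.INTER_CUBIC)
C=cv2.resize(a[250:340,280:440],(400,225),interpolation=cv2.INTER_CUBIC)
B=cv2.resize(b[60:360,230:430],(400,600),interpolation=cv2.INTER_CUBIC)
c=np.zeros((600,800,3),np.uint8); c[:375,:400]=A; c[375:,:400]=C; c[:,400:]=B
cv2.imwrite('pics/c6.png',c)
E
```

```text
[ 0.4603114  -0.24942216  0.34013583] [4.50808348e-04 7.70703522e-01 6.37193430e-01 6.41401621e-04] 0.00686882561991966 [-0.17771996  0.06146149  0.24416118]
```

View pics/c6.png

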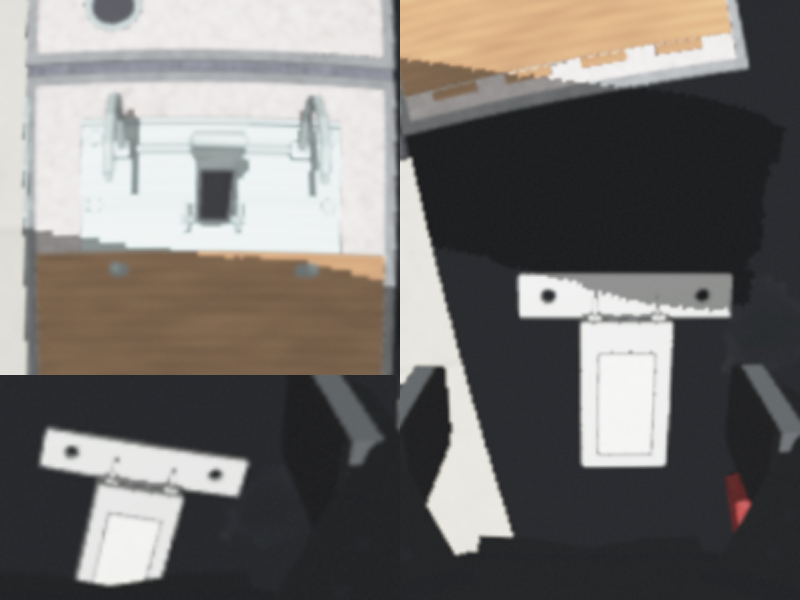

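```bash
cat > m.py <<'E'
from h import *
import pickle
s5,w5=pickle.load(open('w5.pkl','rb')); s6,w6=pickle.load(open('w6.pkl','rb'))
A=lambda u,v:wray(w5,s5,250+u/2.5,10+v/2.5); C=lambda u,v:wray(w5,s5,280+u/2.5,250+(v-375)/2.5); B=lambda u,v:wray(w6,s6,230+(u-400)/2,60+v/2)
h1=tri([C(71,452),B(548,295)]);h2=tri([C(215,475),B(702,295)]); print('holes tri',h1,h2,np.linalg.norm(h1-h2))
for f,a,b in((B,(548,295),(702,295)),(C,(71,452),(215,475))):
    g1,g2=onz(f(*a),.004),onz(f(*b),.004); d=g2-g1; print(g1,g2,np.linalg.norm(d),np.degrees(np.arctan2(d[1],d[0])),(g1+g2)/2)
print('box',[np.round(onz(B(*c),.0165)[:2],4) for c in((581,322),(672,322),(666,466),(582,466))])
p1,p2=onz(A(119,268),.055),onz(A(306,270),.055); d=p2-p1; print('posts',p1,p2,np.linalg.norm(d),np.degrees(np.arctan2(d[1],d[0])),(p1+p2)/2)
E
python3 m.py
```

```text
holes tri [ 0.43688071 -0.26595549  0.00635222] [ 0.51461264 -0.28069851  0.00682702] 0.07911911028720922
[ 0.4367014  -0.26656332  0.004     ] [ 0.51497448 -0.28159964  0.004     ] 0.0797042430700678 -10.874094810074899 [ 0.47583794 -0.27408148  0.004     ]
[ 0.43664984 -0.2673208   0.004     ] [ 0.51508909 -0.2824197   0.004     ] 0.07987924477387223 -10.895686737339485 [ 0.47586947 -0.27487025  0.004     ]
box [array([ 0.4515, -0.28  ]), array([ 0.4963, -0.2887]), array([ 0.4814, -0.3716]), array([ 0.436 , -0.3623])]
posts [ 0.43053589 -0.05633648  0.055     ] [ 0.50580324 -0.05645818  0.055     ] 0.07526744730731898 -0.09264262335352552 [ 0.46816957 -0.05639733  0.055     ]
```

```bash
python3 go.py .467 -.3207 .175 79.1
```

```text
shift mm [-68.7  19.7 165.3] turn deg [ 0.09 -0.    0.06] tcp [ 0.4602 -0.2495  0.3402] F [ 0.9 -0.1 -0.9] t 8.57
```

Request:
servo_tool --increments '[-0.045, 0.013, 0.04, 0, 0, 0, 0.2, -0.0687, 0.0197, 0.09, 0, 0, 0, 0.2, -0.0687, 0.0197, 0.125, 0, 0, 0, 0.2, -0.0687, 0.0197, 0.135, 0, 0, 0, 0.2, -0.0687, 0.0197, 0.135, 0, 0, 0, 0.2]'

```text
clock: 9.2
tcp_pos: [0.4663, -0.3217, 0.2051]
orientation: [0.0, 0.771, 0.637, 0.0]
force: [0.2, 0.5, 0.7]
gripper_width: 0.0686
grip_force: 0.0
```

```bash
python3 go.py .467 -.3207 .175 79.1
```

```text
shift mm [ 1.1  0.4 30.1] turn deg [ 0.04 -0.02 -0.03] tcp [ 0.4663 -0.3217  0.2051] F [0.2 0.5 0.7] t 9.2
```

Request:
servo_tool --increments '[0.001, 0.0005, 0.015, 0, 0, 0, 0.2, 0.001, 0.0005, 0.025, 0, 0, 0, 0.2, 0.001, 0.0005, 0.03, 0, 0, 0, 0.2, 0.001, 0.0005, 0.03, 0, 0, 0, 0.35, 0.001, 0.0005, 0.03, 0, 0, 0, 0.5]'

```text
clock: 9.82
tcp_pos: [0.4665, -0.322, 0.1749]
orientation: [0.0, 0.772, 0.636, 0.0]
force: [-0.3, 0.2, -1.1]
gripper_width: 0.0445
grip_force: 61.8
```

Request:
servo_tool --increments '[0, 0, 0, 0, 0, 0, 0.6, 0, 0, 0, 0, 0, 0, 0.6]'

```text
clock: 10.07
tcp_pos: [0.4665, -0.322, 0.1747]
orientation: [0.0, 0.772, 0.636, 0.0]
force: [-0.9, 0.6, 4.0]
gripper_width: 0.0442
grip_force: 62.2
```

Request:
servo_tool --increments '[0, 0, -0.01, 0, 0, 0, 0.6, 0, 0, -0.03, 0, 0, 0, 0.6, 0, 0, -0.06, 0, 0, 0, 0.6, 0, 0, -0.105, 0, 0, 0, 0.6, 0, 0, -0.105, 0, 0, 0, 0.6]'

```text
clock: 10.7
tcp_pos: [0.4675, -0.3224, 0.2837]
orientation: [0.004, 0.772, 0.636, 0.001]
force: [-0.5, -1.5, -1.0]
gripper_width: 0.0441
grip_force: 61.9
```

```bash
python3 go.py .4685 -.1048 .275 90
```

```text
shift mm [213.8 -40.7   7.8] turn deg [  0.37   0.21 -11.04] tcp [ 0.4675 -0.3224  0.2837] F [-0.5 -1.5 -1. ] t 10.7
```

Request:
servo_tool --increments '[0.04, -0.008, 0, 0, 0, -3, 0.6, 0.095, -0.018, 0, 0, 0, -6, 0.6, 0.15, -0.029, 0, 0, 0, -9, 0.6, 0.195, -0.037, 0.004, 0, 0, -11, 0.6, 0.2138, -0.0407, 0.004, 0, 0, -11, 0.6]'

```text
clock: 11.32
tcp_pos: [0.4667, -0.1009, 0.2747]
orientation: [-0.001, 0.706, 0.709, -0.0]
force: [0.5, -0.8, -0.9]
gripper_width: 0.0445
grip_force: 61.8
```

Request:
servo_tool --increments '[0, 0, 0, 0, 0, 0, 0.6, 0, 0, 0, 0, 0, 0, 0.6, 0, 0, 0, 0, 0, 0, 0.6]'

```text
clock: 11.7
tcp_pos: [0.4671, -0.1056, 0.2751]
orientation: [-0.0, 0.708, 0.706, -0.0]
force: [-0.1, -0.2, -1.5]
gripper_width: 0.0445
grip_force: 61.8
```

```bash
python3 w.py w7; python3 go.py .4685 -.1048 .275 90
python3 - <<'E'
from h import *
a=cv2.imread('pics/w7.png'); cv2.imwrite('pics/c7.png',cv2.resize(a[80:380,120:520],(800,600),interpolation=cv2.INTER_CUBIC))
E
```

```text
[ 0.46713948 -0.10558901  0.27505566] [-7.04844911e-05  7.08192710e-01  7.06019165e-01 -1.34896275e-04] 0.004396182814111012 [-0.06432676 -0.2420487  -1.49776776]
shift mm [0.6 1.3 0.1] turn deg [-0.01  0.   -0.16] tcp [ 0.4672 -0.1054  0.2751] F [ 0.3  0.4 -0.6] t 11.75
```

View pics/c7.png

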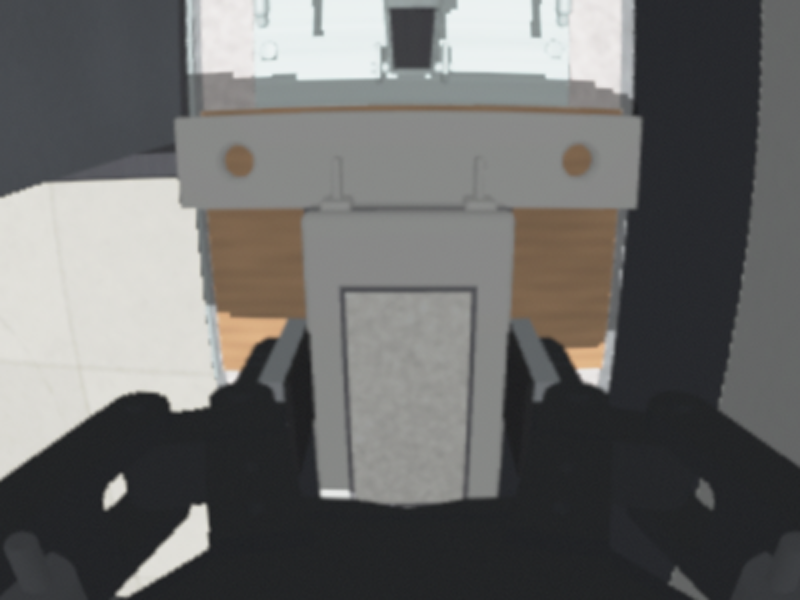

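```bash
cat >> m.py <<'E'
s7,w7=pickle.load(open('w7.pkl','rb')); D=lambda u,v:wray(w7,s7,120+u/2,80+v/2)
g1,g2=onz(D(238,160),.104),onz(D(577,160),.104); d=g2-g1; print('w7',g1,g2,np.linalg.norm(d),np.degrees(np.arctan2(d[1],d[0])),(g1+g2)/2, (g1+g2)/2-s7['tcp_pos'])
E
python3 m.py|tail -2
```

```text
posts [ 0.43053589 -0.05633648  0.055     ] [ 0.50580324 -0.05645818  0.055     ] 0.07526744730731898 -0.09264262335352552 [ 0.46816957 -0.05639733  0.055     ]
w7 [ 0.4277997  -0.05654684  0.104     ] [ 0.50689596 -0.05676543  0.104     ] 0.07909656971106041 -0.15833978800358944 [ 0.46734783 -0.05665614  0.104     ] [ 0.00020835  0.04893287 -0.17105566]
```

Request:
servo_tool --increments '[-0.04, 0.0015, 0.01, 0, 0, 0, 0.6, -0.04, 0.0015, 0.02, 0, 0, 0, 0.6, -0.04, 0.0015, 0.02, 0, 0, 0, 0.6, -0.04, 0.0015, 0.02, 0, 0, 0, 0.6]'

```text
clock: 12.25
tcp_pos: [0.4689, -0.1435, 0.2554]
orientation: [-0.0, 0.707, 0.707, 0.0]
force: [0.4, 0.9, 0.1]
gripper_width: 0.0447
grip_force: 61.8
```

```bash
python3 w.py w8;  python3 - <<'E'
from h import *
a=cv2.imread('pics/w8.png'); cv2.imwrite('pics/c8.png',cv2.resize(a[40:240,190:456],(798,600),interpolation=cv2.INTER_CUBIC))
E
```

```text
[ 0.46888958 -0.14352045  0.25544139] [-7.59207710e-05  7.07047531e-01  7.07165986e-01  2.26467595e-04] 0.007340723000358106 [0.39791499 0.93833739 0.06549694]
```

View pics/c8.png

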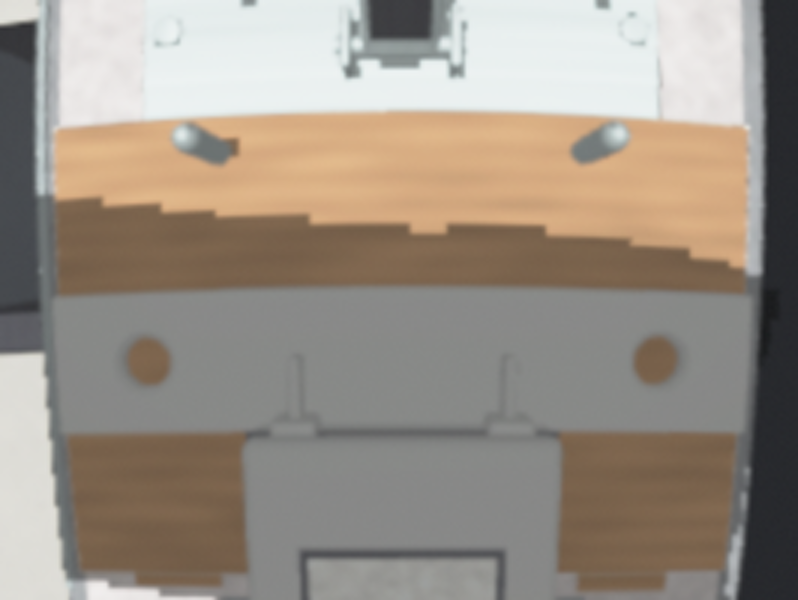

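```bash
cat > m8.py <<'E'
from h import *
import pickle
s,w=pickle.load(open('w8.pkl','rb')); D=lambda u,v:wray(w,s,190+u/3,40+v/3)
def at80(a,b):
    from scipy.optimize import brentq
    g=lambda z:np.linalg.norm(onz(D(*a),z)-onz(D(*b),z))-.08
    z=brentq(g,-.05,.2); p,q=onz(D(*a),z),onz(D(*b),z); print(z,p,q,(p+q)/2,np.degrees(np.arctan2(*(q-p)[1::-1]))); return (p+q)/2
H=at80((148,361),(656,361)); P=at80((187,135),(613,134)); at80((218,155),(583,153))
print(H-s['tcp_pos'],P-H)
for z in(.05,.055,.06): print(z,(onz(D(187,135),z)+onz(D(613,134),z))/2)
for z in(.08,.084): print(z,(onz(D(148,361),z)+onz(D(656,361),z))/2-s['tcp_pos'])
E
python3 m8.py
```

```text
0.0826876223793293 [ 0.42915463 -0.09489039  0.08268762] [ 0.50915462 -0.09485084  0.08268762] [ 0.46915463 -0.09487061  0.08268762] 0.028326292004553562
0.05022488677629032 [ 0.42873412 -0.05567516  0.05022489] [ 0.50873392 -0.05549827  0.05022489] [ 0.46873402 -0.05558672  0.05022489] 0.12669373116983026
0.020192304549739137 [ 0.42877067 -0.05684695  0.0201923 ] [ 0.50876942 -0.05639934  0.0201923 ] [ 0.46877004 -0.05662315  0.0201923 ] 0.32057586037228114
[ 0.00026505  0.04864984 -0.17275377] [-0.00042061  0.0392839  -0.03246274]
0.05 [ 0.46873338 -0.05555877  0.05      ]
0.055 [ 0.46874754 -0.0561801   0.055     ]
0.06 [ 0.46876169 -0.05680144  0.06      ]
0.08 [ 0.00026366  0.04831688 -0.17544139]
0.084 [ 0.00026573  0.04881243 -0.17144139]
```

```bash
python3 go.py .4685 -.1048 .245 90
```

```text
shift mm [38.7 -0.5 10.6] turn deg [ 0.03 -0.01  0.02] tcp [ 0.469  -0.1435  0.2556] F [-0.3  0.5 -1.3] t 12.3
```

Request:
servo_tool --increments '[0.015, -0.0005, 0, 0, 0, 0, 0.6, 0.03, -0.0005, 0, 0, 0, 0, 0.6, 0.0387, -0.0005, 0.01, 0, 0, 0, 0.6, 0.0387, -0.0005, 0.01, 0, 0, 0, 0.6, 0.0387, -0.0005, 0.01, 0, 0, 0, 0.6]'

```text
clock: 12.92
tcp_pos: [0.4682, -0.1058, 0.245]
orientation: [-0.0, 0.707, 0.707, -0.0]
force: [-0.3, -0.2, -0.8]
gripper_width: 0.0446
grip_force: 61.8
```

```bash
python3 go.py .4685 -.1048 .23 90
```

```text
shift mm [ 1.   0.3 15. ] turn deg [-0.02 -0.   -0.05] tcp [ 0.4682 -0.1058  0.245 ] F [-0.3 -0.2 -0.8] t 12.93
```

Request:
servo_tool --increments '[0.001, 0.0003, 0.003, 0, 0, 0, 0.6, 0.001, 0.0003, 0.006, 0, 0, 0, 0.6, 0.001, 0.0003, 0.009, 0, 0, 0, 0.6, 0.001, 0.0003, 0.012, 0, 0, 0, 0.6]'

```text
clock: 13.42
tcp_pos: [0.4685, -0.1046, 0.233]
orientation: [-0.0, 0.707, 0.707, 0.0]
force: [-0.9, 0.1, -0.3]
gripper_width: 0.0446
grip_force: 61.8
```

Request:
servo_tool --increments '[0, 0, 0.0015, 0, 0, 0, 0.6, 0, 0, 0.003, 0, 0, 0, 0.6, 0, 0, 0.004, 0, 0, 0, 0.6]'

```text
clock: 13.8
tcp_pos: [0.4686, -0.1045, 0.2292]
orientation: [-0.0, 0.707, 0.707, 0.0]
force: [0.2, -0.6, -1.2]
gripper_width: 0.0446
grip_force: 61.8
```

Request:
servo_tool --increments '[0, 0, 0.0015, 0, 0, 0, 0.6, 0, 0, 0.003, 0, 0, 0, 0.6]'

```text
clock: 14.05
tcp_pos: [0.4686, -0.1045, 0.2262]
orientation: [0.0, 0.707, 0.707, 0.0]
force: [0.4, -0.0, -1.1]
gripper_width: 0.0446
grip_force: 61.8
```

Request:
servo_tool --increments '[0, 0, 0.0015, 0, 0, 0, 0.6, 0, 0, 0.003, 0, 0, 0, 0.6]'

```text
clock: 14.3
tcp_pos: [0.4686, -0.1045, 0.2231]
orientation: [0.0, 0.707, 0.707, 0.0]
force: [-0.1, -0.9, -0.5]
gripper_width: 0.0448
grip_force: 61.8
```

Request:
servo_tool --increments '[0, 0, 0.0015, 0, 0, 0, 0.6, 0, 0, 0.003, 0, 0, 0, 0.6]'

```text
clock: 14.55
tcp_pos: [0.4686, -0.1045, 0.2201]
orientation: [-0.0, 0.707, 0.707, 0.0]
force: [-0.0, 0.0, -1.9]
gripper_width: 0.0447
grip_force: 61.8
```

Request:
servo_tool --increments '[0, 0, 0.0015, 0, 0, 0, 0.6, 0, 0, 0.003, 0, 0, 0, 0.6]'

```text
clock: 14.8
tcp_pos: [0.4686, -0.1045, 0.2171]
orientation: [-0.0, 0.707, 0.707, 0.0]
force: [-0.0, 0.4, -0.5]
gripper_width: 0.0445
grip_force: 61.8
```

Request:
servo_tool --increments '[0, 0, 0.003, 0, 0, 0, 0.6, 0, 0, 0.006, 0, 0, 0, 0.6, 0, 0, 0.006, 0, 0, 0, 0.6]'

```text
clock: 15.18
tcp_pos: [0.4684, -0.1045, 0.2109]
orientation: [-0.0, 0.707, 0.707, -0.0]
force: [-0.6, 0.6, -0.5]
gripper_width: 0.0443
grip_force: 61.8
```

Request:
servo_tool --increments '[0, 0, 0.003, 0, 0, 0, 0.6, 0, 0, 0.006, 0, 0, 0, 0.6, 0, 0, 0.006, 0, 0, 0, 0.6]'

```text
clock: 15.55
tcp_pos: [0.4684, -0.1045, 0.2049]
orientation: [-0.0, 0.707, 0.707, -0.0]
force: [-0.3, 0.2, -0.9]
gripper_width: 0.0443
grip_force: 61.8
```

Request:
servo_tool --increments '[0, 0, 0.001, 0, 0, 0, 0.6, 0, 0, 0.002, 0, 0, 0, 0.6, 0, 0, 0.002, 0, 0, 0, 0.6]'

```text
clock: 15.92
tcp_pos: [0.4685, -0.1045, 0.2032]
orientation: [-0.0, 0.707, 0.707, -0.0]
force: [-0.6, 0.0, -0.4]
gripper_width: 0.0441
grip_force: 61.8
```

Request:
servo_tool --increments '[0, 0, 0.001, 0, 0, 0, 0.6, 0, 0, 0.002, 0, 0, 0, 0.6, 0, 0, 0.002, 0, 0, 0, 0.6]'

```text
clock: 16.3
tcp_pos: [0.4685, -0.1045, 0.2011]
orientation: [-0.0, 0.707, 0.707, -0.0]
force: [0.6, -0.9, -1.9]
gripper_width: 0.0447
grip_force: 61.8
```

Request:
servo_tool --increments '[0, 0, 0.001, 0, 0, 0, 0.6, 0, 0, 0.002, 0, 0, 0, 0.6, 0, 0, 0.002, 0, 0, 0, 0.6]'

```text
clock: 16.68
tcp_pos: [0.4685, -0.1045, 0.1991]
orientation: [-0.0, 0.707, 0.707, 0.0]
force: [-0.2, -0.1, -0.3]
gripper_width: 0.0443
grip_force: 61.8
```

Request:
servo_tool --increments '[0, 0, 0.001, 0, 0, 0, 0.6, 0, 0, 0.001, 0, 0, 0, 0.6]'

```text
clock: 16.92
tcp_pos: [0.4685, -0.1045, 0.1981]
orientation: [-0.0, 0.707, 0.707, 0.0]
force: [-0.2, -1.0, -1.0]
gripper_width: 0.0446
grip_force: 61.8
```

Request:
servo_tool --increments '[0, 0, 0.001, 0, 0, 0, 0.6, 0, 0, 0.001, 0, 0, 0, 0.6]'

```text
clock: 17.18
tcp_pos: [0.4685, -0.1045, 0.1971]
orientation: [-0.0, 0.707, 0.707, 0.0]
force: [0.1, -0.2, -2.1]
gripper_width: 0.0448
grip_force: 61.8
```

Request:
servo_tool --increments '[0, 0, 0.001, 0, 0, 0, 0.6, 0, 0, 0.001, 0, 0, 0, 0.6]'

```text
clock: 17.42
tcp_pos: [0.4685, -0.1045, 0.1961]
orientation: [-0.0, 0.707, 0.707, 0.0]
force: [-0.4, 0.4, -0.4]
gripper_width: 0.0446
grip_force: 61.8
```

Request:
servo_tool --increments '[0, 0, 0.0005, 0, 0, 0, 0.6, 0, 0, 0.0005, 0, 0, 0, 0.6]'

```text
clock: 17.68
tcp_pos: [0.4686, -0.1045, 0.1957]
orientation: [-0.0, 0.707, 0.707, 0.0]
force: [0.2, 1.0, -0.7]
gripper_width: 0.0444
grip_force: 61.8
```

Request:
servo_tool --increments '[0, 0, 0.0008, 0, 0, 0, 0.6, 0, 0, 0.0008, 0, 0, 0, 0.6]'

```text
clock: 17.92
tcp_pos: [0.4686, -0.1045, 0.1949]
orientation: [-0.0, 0.707, 0.707, 0.0]
force: [0.2, -0.0, 0.1]
gripper_width: 0.0446
grip_force: 61.8
```

Request:
servo_tool --increments '[0, 0, 0.0008, 0, 0, 0, 0.6, 0, 0, 0.0008, 0, 0, 0, 0.6]'

```text
clock: 18.18
tcp_pos: [0.4686, -0.1045, 0.1943]
orientation: [0.0, 0.707, 0.707, 0.0]
force: [-0.8, 1.3, 3.7]
gripper_width: 0.0448
grip_force: 62.4
```

Request:
servo_tool --increments '[0, 0, 0.0008, 0, 0, 0, 0.6, 0, 0, 0.0008, 0, 0, 0, 0.6]'

```text
clock: 18.42
tcp_pos: [0.4686, -0.1044, 0.1938]
orientation: [0.0, 0.707, 0.707, -0.0]
force: [-3.5, 0.5, 8.8]
gripper_width: 0.0443
grip_force: 63.0
```

Request:
servo_tool --increments '[0, 0, -0.0008, 0, 0, 0, 0.6, 0, 0, -0.0008, 0, 0, 0, 0.4, 0, 0, -0.0008, 0, 0, 0, 0.3, 0, 0, -0.0008, 0, 0, 0, 0.25, 0, 0, -0.0008, 0, 0, 0, 0.25]'

```text
clock: 19.05
tcp_pos: [0.4686, -0.1045, 0.194]
orientation: [-0.0, 0.707, 0.707, 0.0]
force: [-0.8, -0.0, -0.2]
gripper_width: 0.0642
grip_force: 0.0
```

Request:
servo_tool --increments '[0, 0, -0.01, 0, 0, 0, 0.25, 0, 0, -0.04, 0, 0, 0, 0.25, -0.03, 0, -0.09, 0, 0, 0, 0.25, -0.03, 0, -0.1, 0, 0, 0, 0.25, -0.03, 0, -0.1, 0, 0, 0, 0.25]'

```text
clock: 19.68
tcp_pos: [0.4687, -0.1343, 0.2949]
orientation: [0.001, 0.707, 0.707, 0.0]
force: [-0.4, 0.1, 0.3]
gripper_width: 0.0639
grip_force: 0.0
```

```bash
python3 w.py w9;  python3 - <<'E'
from h import *
a=cv2.imread('pics/w9.png'); cv2.imwrite('pics/c9.png',cv2.resize(a[40:340,120:520],(800,600),interpolation=cv2.INTER_CUBIC))
E
python3 go.py .4687 .032 .25 90
```

```text
[ 0.46869468 -0.13428954  0.294948  ] [8.30599988e-04 7.07496174e-01 7.06716544e-01 4.46084320e-04] 0.039084014897940146 [-0.3630541   0.10357231  0.29361223]
shift mm [165.9   0.4  43.8] turn deg [-0.01 -0.01 -0.02] tcp [ 0.4683 -0.1339  0.2938] F [-0.   0.4 -0.3] t 19.73
```

View pics/c9.png

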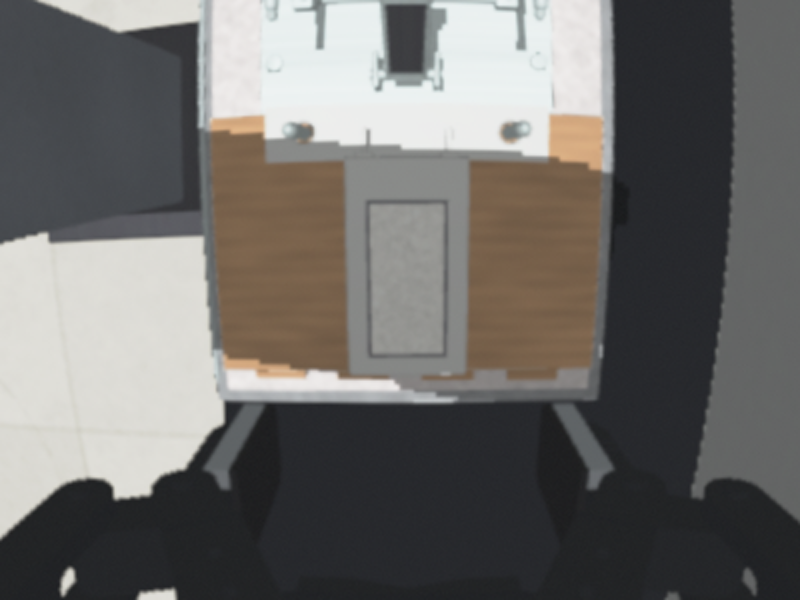

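Request:
servo_tool --increments '[0.04, 0.0004, 0, 0, 0, 0, 1, 0.08, 0.0004, 0, 0, 0, 0, 1, 0.1, 0.0004, 0, 0, 0, 0, 1, 0.1, 0.0004, 0.015, 0, 0, 0, 1, 0.1, 0.0004, 0.0295, 0, 0, 0, 1]'

```text
clock: 20.35
tcp_pos: [0.4684, -0.0351, 0.2625]
orientation: [-0.001, 0.707, 0.707, -0.001]
force: [0.9, -0.6, -0.5]
gripper_width: -0.0003
grip_force: 0.0
```

Request:
servo_tool --increments '[0, 0, 0, 0, 0, 0, 1, 0, 0, 0, 0, 0, 0, 1]'

```text
clock: 20.6
tcp_pos: [0.469, -0.0352, 0.2643]
orientation: [-0.0, 0.708, 0.706, -0.0]
force: [-0.2, -0.6, -0.7]
gripper_width: -0.0004
grip_force: 0.0
```

```bash
python3 go.py .4687 -.0243 .2644 90
```

```text
shift mm [10.9 -0.3 -0.1] turn deg [-0.04 -0.02 -0.11] tcp [ 0.469  -0.0352  0.2643] F [-0.2 -0.6 -0.7] t 20.6
```

Request:
servo_tool --increments '[0.006, 0, 0, 0, 0, 0, 1, 0.011, 0, 0, 0, 0, 0, 1, 0.014, 0, 0.0013, 0, 0, 0, 1, 0.017, 0, 0.0027, 0, 0, 0, 1]'

```text
clock: 21.1
tcp_pos: [0.4692, -0.0181, 0.2624]
orientation: [0.001, 0.708, 0.707, -0.0]
force: [-0.6, -4.7, 2.4]
gripper_width: -0.0002
grip_force: 2.7
```

Request:
servo_tool --increments '[0.003, 0, 0.0014, 0, 0, 0, 1, 0.0063, 0, 0.0028, 0, 0, 0, 1, 0.0063, 0, 0.0028, 0, 0, 0, 1]'

```text
clock: 21.48
tcp_pos: [0.4691, -0.0111, 0.2591]
orientation: [0.0, 0.707, 0.707, 0.0]
force: [0.8, -4.3, 1.7]
gripper_width: 0.0001
grip_force: 2.1
```

Request:
servo_tool --increments '[0.0037, 0, 0.0025, 0, 0, 0, 1, 0.0075, 0, 0.0052, 0, 0, 0, 1, 0.0112, 0, 0.0079, 0, 0, 0, 1]'

```text
clock: 21.85
tcp_pos: [0.4692, 0.0, 0.2513]
orientation: [0.0, 0.707, 0.707, 0.0]
force: [0.1, -6.3, 3.1]
gripper_width: -0.0001
grip_force: 3.3
```

Request:
servo_tool --increments '[0.0032, 0, 0.003, 0, 0, 0, 1, 0.0063, 0, 0.0063, 0, 0, 0, 1, 0.0093, 0, 0.0098, 0, 0, 0, 1]'

```text
clock: 22.22
tcp_pos: [0.4692, 0.0096, 0.2414]
orientation: [0.0, 0.707, 0.707, 0.0]
force: [0.4, -3.1, 4.9]
gripper_width: 0.0002
grip_force: 3.3
```

Request:
servo_tool --increments '[0.0025, 0, 0.0038, 0, 0, 0, 1, 0.005, 0, 0.0077, 0, 0, 0, 1, 0.0071, 0, 0.0116, 0, 0, 0, 1]'

```text
clock: 22.6
tcp_pos: [0.4692, 0.0172, 0.2299]
orientation: [-0.0, 0.707, 0.707, 0.0]
force: [-0.5, -2.2, 5.9]
gripper_width: 0.0002
grip_force: 2.8
```

Request:
servo_tool --increments '[0.0015, 0, 0.004, 0, 0, 0, 1, 0.003, 0, 0.0085, 0, 0, 0, 1, 0.004, 0, 0.0127, 0, 0, 0, 1]'

```text
clock: 22.98
tcp_pos: [0.4691, 0.0218, 0.2171]
orientation: [-0.0, 0.707, 0.707, 0.001]
force: [0.0, 0.9, 4.6]
gripper_width: 0.0001
grip_force: 2.1
```

Request:
servo_tool --increments '[0.0003, 0, 0.002, 0, 0, 0, 1, 0.0006, 0, 0.0045, 0, 0, 0, 1, 0.001, 0, 0.0065, 0, 0, 0, 1]'

```text
clock: 23.35
tcp_pos: [0.4689, 0.0215, 0.2103]
orientation: [-0.0, 0.707, 0.707, -0.0]
force: [0.3, 1.7, 2.3]
gripper_width: -0.0001
grip_force: 1.0
```

Request:
servo_tool --increments '[0, 0, 0.0015, 0, 0, 0, 1, 0, 0, 0.0035, 0, 0, 0, 1, 0, 0, 0.0035, 0, 0, 0, 1]'

```text
clock: 23.72
tcp_pos: [0.4688, 0.0211, 0.2067]
orientation: [-0.0, 0.707, 0.707, -0.0]
force: [0.2, -0.2, 1.2]
gripper_width: -0.0003
grip_force: 0.0
```

Near dead point; press on in 1 mm steps to the stop.

Request:
servo_tool --increments '[0, 0, 0.001, 0, 0, 0, 1, 0, 0, 0.002, 0, 0, 0, 1, 0, 0, 0.002, 0, 0, 0, 1]'

```text
clock: 24.1
tcp_pos: [0.469, 0.0214, 0.205]
orientation: [-0.0, 0.707, 0.707, -0.0]
force: [1.1, 0.3, -0.1]
gripper_width: 0.0003
grip_force: 0.0
```

Request:
servo_tool --increments '[0, 0, 0.001, 0, 0, 0, 1, 0, 0, 0.001, 0, 0, 0, 1]'

```text
clock: 24.35
tcp_pos: [0.469, 0.0214, 0.2041]
orientation: [-0.0, 0.707, 0.707, 0.0]
force: [0.1, -0.3, -0.2]
gripper_width: 0.0001
grip_force: 0.0
```

Request:
servo_tool --increments '[0, 0, 0.0008, 0, 0, 0, 1, 0, 0, 0.0008, 0, 0, 0, 1]'

```text
clock: 24.6
tcp_pos: [0.4691, 0.0214, 0.2033]
orientation: [0.0, 0.707, 0.707, 0.0]
force: [-0.1, 0.2, 0.3]
gripper_width: -0.0001
grip_force: 0.1
```

Request:
servo_tool --increments '[0, 0, 0.001, 0, 0, 0, 1, 0, 0, 0.001, 0, 0, 0, 1]'

```text
clock: 24.85
tcp_pos: [0.4691, 0.0214, 0.2026]
orientation: [0.0, 0.707, 0.707, 0.0]
force: [-1.9, 0.1, 5.4]
gripper_width: 0.0001
grip_force: 2.6
```

Request:
servo_tool --increments '[0, 0, 0.0007, 0, 0, 0, 1, 0, 0, 0.0007, 0, 0, 0, 1]'

```text
clock: 25.1
tcp_pos: [0.4691, 0.0215, 0.2021]
orientation: [0.0, 0.707, 0.707, 0.0]
force: [-2.9, -0.1, 8.0]
gripper_width: 0.0002
grip_force: 4.2
```

Request:
servo_tool --increments '[0, 0, 0.0007, 0, 0, 0, 1, 0, 0, 0.0007, 0, 0, 0, 1]'

```text
clock: 25.35
tcp_pos: [0.4692, 0.0215, 0.2017]
orientation: [0.0, 0.707, 0.707, 0.0]
force: [-4.3, 0.3, 12.3]
gripper_width: -0.0003
grip_force: 5.8
```

Request:
servo_tool --increments '[0, 0, 0.0006, 0, 0, 0, 1, 0, 0, 0.0006, 0, 0, 0, 1]'

```text
clock: 25.6
tcp_pos: [0.4692, 0.0216, 0.2013]
orientation: [0.0, 0.707, 0.707, 0.0]
force: [-5.0, 0.3, 14.4]
gripper_width: 0.0001
grip_force: 7.2
```

Request:
servo_tool --increments '[0, 0, -0.003, 0, 0, 0, 1, 0, 0, -0.03, 0, 0, 0, 1, 0, 0, -0.08, 0, 0, 0, 1, 0, 0, -0.13, 0, 0, 0, 1, -0.06, 0, -0.16, 0, 0, 0, 0.7]'

```text
clock: 26.22
tcp_pos: [0.4696, -0.0309, 0.3613]
orientation: [0.001, 0.704, 0.71, 0.002]
force: [2.0, -0.9, 0.7]
gripper_width: 0.017
grip_force: 0.0
```

Request:
servo_tool --increments '[-0.06, 0, 0, 0, 0, 0, 0.5, -0.1, 0, 0.0, 0, 0, 0, 0.5, -0.1, 0, 0, 0, 0, 0, 0.5, -0.1, 0, 0, 0, 0, 0, 0.5]'

```text
clock: 26.72
tcp_pos: [0.4689, -0.1339, 0.3581]
orientation: [-0.0, 0.707, 0.707, 0.0]
force: [0.8, -0.3, 0.2]
gripper_width: 0.0428
grip_force: 0.0
```

```bash
python3 w.py wa;  python3 - <<'E'
from h import *
a=cv2.imread('pics/wa.png'); cv2.imwrite('pics/ca.png',cv2.resize(a[0:225,240:440],(533,600),interpolation=cv2.INTER_CUBIC))
E
```

```text
[ 0.46893758 -0.1339047   0.35805228] [-3.46579537e-04  7.07257235e-01  7.06956193e-01  1.57469775e-04] 0.01738467033571797 [ 0.79759713 -0.29495623  0.16093626]
```

View pics/ca.png

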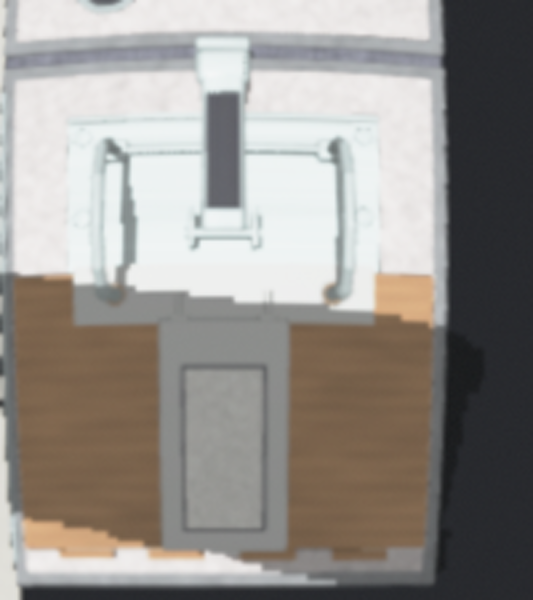

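```bash
python3 -c "
from cell import ctrl
print(ctrl.finish_job())"
```

```text
the job is handed in; nothing more can be done
None
```

I filed the slide case on both posts, pressed the lever down to its stop with the rings shut, and handed the job in with the gripper clear at about 27 s. The final picture shows it in place; the hand-in returned no verdict.

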